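Torque down the steriliser lid with the click wrench

ROBOT

A 6-joint arm with a two-finger parallel gripper is mounted at the origin on the work surface. World frame = base frame: x ahead of the robot, y to its left, z up, the work surface at z = 0. Lengths are in m, angles in rad, forces in N, time in s.
With the tool pointing down it reaches from about 0.3 to 0.85 m from the base axis. Payload 5.4 kg.
Tool frame: the origin (TCP) lies midway between the tips of the shut fingers; the grasp point (between the pads) lies 19 mm behind it; z points along the fingers, x is the direction in which the jaws open and shut, and the axes are right-handed (so a half turn about z gives the same grasp; the last joint's range is limited). The gripper opens to 85 mm and grips with 20 to 120 N. Pads are 22 mm wide; open, the fingers measure 114 mm over their backs; the gripper's body (76 mm by 85 mm) begins 54 mm behind the grasp point. The pads swing forward as they close: fully open they stand 13 mm farther back than shut.
Start: joints at [1.05, 0.158, 1.597, -0, 1.386, -0.21], TCP at [0.176, 0.547, 0.231] pointing down, gripper open.
Joint ranges: [-2.91, 2.91], [-0.94, 2.29], [0.18, 2.7], [-1.29, 4.43], [0.17, 2.64], [-3, 3]. Speed limits (rad/s): [2.57, 2.57, 3.14, 3.14, 3.14, 3.14].

INTERFACE

Orientations are given as a rotation vector (axis times angle).
In Python, from cell import r, release, close, kinematics, vision, job gives the robot as it stands. Calls block until the motion is done:
- r.move_ptp(position, orientation): joint-space move of the TCP to a pose.
- r.movel(position, ori=None, v=0.15): straight line of the TCP; ori=None keeps the orientation; v is the mean speed in m/s.
- r.move_joints(angles): joint-space move.
- release() and close(force=None): open the fingers fully, or close them until they stop; force is the grip in N (None keeps the last).
- r.dwell(seconds).
- kinematics.inverse_kinematics(position, orientation): joint angles nearest the present ones, or None.
- r.sense(): the state.
- vision.read_camera(name): name is "side" or "top" or "wrist"; returns a dict with "img" (384x512x3 uint8, red, green, blue), "depth" (384x512 float32, m along the optical axis (not along the pixel's ray), 0 where there is no reading), "fx", "fy", "cx", "cy" (pixels), "k1" (the pictures are not rectified: a ray, as slopes to the right and down, at radius r is drawn at 1 + k1 r^2 times it, then the intrinsics apply), "view" (4x4, takes a point from world to camera coordinates); the wrist camera has in their place "tool_from_camera" (4x4, takes a point from camera to tool coordinates, whose origin is the TCP and whose axes are the tool frame's). Camera axes: x right, y up, looking along -z (the intrinsics and any distortion apply to the point x, -y, -z); pixel columns grow to the right and rows downward; lengths in m; the calibration is good to about 2 mm. A picture is of the moment at which its call begins: read the wrist's pose just before it.
A pose or a line that the arm cannot do raises r.MotionError and nothing moves.
- job.close_job(): hands the job in, once; it reports no verdict.
The state is a dict: "clock": time; "qpos": joint angles; "qd": joint speeds; "joint_efforts": joint torques, N m; "tool_pos": TCP position; "eef_rot": TCP orientation; "contact_force": force on the tool from outside, world axes, zero at the start; "ft_torque": the same for the moment, N m; "grip_width": finger opening in m.
Only numpy, scipy, OpenCV 4.12 (cv2) and the standard library are available. Lean on these libraries where they do the work, as an engineer would, in place of code of your own. Each camera call takes 0.05 s, during which the arm holds its last target. There are 200 camera calls.

TASK

The lid of the drum steriliser must be clamped to its set torque: lay the click wrench with its square ring fully down over the square brass head of the screw in the middle of the lid and let go of it, then take it again by the black grip at its far end and turn it clockwise (seen from above) until the screw comes tight and the handle visibly breaks over at its hinge; stop there, before the fold reaches its end. Then lift the wrench off and put it down gently, flat in the green metal tray, leaving the screw tight and everything else on the table where it is.

Things in the scene. Friction and masses are not known exactly. Their poses are not given: they have to be found in the camera images.
- lid_centre (a point): Centre of the flat top of the steriliser's lid, 112 mm above the table. The steriliser is a steel drum, fixed, 170 mm across at the lid (radius 85 mm); the lid is flat and bare but for the brass square head of its clamping screw, standing in its middle. z is up.
- square (a point): Middle of the top face of the square brass head of the clamping screw, 26 mm above the lid. The head is an upright square post, 28 mm across its flats, its top 7 mm tapered to 22 mm. It turns with the screw; its x and y axes are square to its flats, z is up.
- screw (a joint): Turn of the clamping screw in rad: grows as it is turned clockwise seen from above. It starts between 0.25 and 0.5, turns against a light drag (0.35 N m) and comes hard up tight at 1.0. It stays where it is left. After the pull the ring binds on the square: ease the handle back by the fold and about 0.2 rad more, to the middle of the slack, and the wrench lifts off freely without unscrewing anything.
- wrench_head (a point): Centre of the square ring at the head of the click wrench, half-way up (15 mm above its flat underside). Ring 49 mm square outside, with a 33 mm square hole right through (2.5 mm play all round on the brass square, 0.2 rad of slack each way); it goes on in any of four directions. x points from handle to head, square to the hole's sides, z up. Fully down, the underside lies on the lid.
- wrench_middle (a point): Place to carry the wrench by, near its balance point: on the bare dark steel shaft (18 mm wide, 50 to 110 mm behind the head's centre), 62 mm behind the head's centre, half-way up. Wrench: about 0.55 kg, 196 mm long, 30 mm high throughout; starts flat on the table; let go on the lid it rests level. Axes as for the head. Only 22 mm from the hinge, so too close to pull at.
- wrench_grip (a point): Middle of the wrench's black grip with red bands, half-way up (15 mm above its underside), 143 mm behind the head's centre. The grip is 26 mm wide, 62 mm long and 30 mm high and ends 172 mm behind the head's centre. Axes follow the handle. The place to pull at.
- wrench_fold (a joint): Fold of the handle at its hinge, 40 mm behind the head's centre, in rad: 0 straight, growing as the handle folds clockwise (from above) relative to the head; end stop 0.5. A preloaded spring keeps it straight up to 1.2 N m at the hinge (about 12 N at the grip); above that it breaks over and folds on at hardly more force. It springs back when eased; it cannot fold the other way.
- tray_floor (a point): Centre of the inner floor of the shallow green enamelled metal tray, 4 mm above the table. The tray is fixed, 260 mm long (x) by 150 mm wide (y) outside, walls 4 mm thick and 22 mm high. z is up.
- scissors: Bystander: 120 mm scissors with brass finger rings, lying flat, 8 mm high. Origin under its middle.
- tweezers: Bystander: 130 mm steel tweezers, lying flat, 8 mm high. Origin under its middle.
- ointment: Bystander: white jar with a blue cap, 48 mm across, 50 mm high. Origin under its middle.
- bowl: Bystander: steel bowl, 100 mm across, 40 mm high. Origin under its middle.
- beaker: Bystander: blue plastic cup, 68 mm across, 80 mm high. Origin under its middle.
- sprayer: Bystander: white spray bottle with a teal head, 72 mm across, 196 mm high. Origin under its middle.
- glove_box: Bystander: cardboard box, 120 x 220 x 75 mm high. Origin under its middle.
There are look-alikes about, which are no part of the job. Of the things that look like the part that bears wrench_head, the larger one is meant.

How it is judged:
By the outcome, as a careful person would: the job done as asked, in the order asked, and still so for the second after the job is handed in, with the robot touching nothing.
It also fails if it takes over 67 s, if anything falls off the work surface, if the arm or the gripper's body presses on something with over 40 N, if the wrist force passes 120 N, or if a joint passes its speed limit or range.

## Working session

There is one attempt and no reset: what is moved stays moved. The work goes in short steps, each a Python script; the robot and the scene stay as the last script left them, time stands still between calls to the robot, and variables do not carry over. Pictures are saved under pics/ and viewed, about 8 in all and at most 12, crops included, and the job is handed in when it is done.

```bash
ls; mkdir -p pics; cat > h.py <<'E'
import numpy as np, cv2
from scipy.spatial.transform import Rotation as R
from cell import r, release, close, kinematics, vision, job
def snap(name, fn=None):
    s=r.sense(); c=vision.read_camera(name)
    if name=="wrist":
        T=np.eye(4); T[:3,:3]=R.from_rotvec(s["eef_rot"]).as_matrix(); T[:3,3]=s["tool_pos"]
        c["cw"]=T@np.array(c["tool_from_camera"])
    else: c["cw"]=np.linalg.inv(np.array(c["view"]))
    if fn:
        cv2.imwrite("pics/"+fn+".png",c["img"][:,:,::-1]); np.savez("pics/"+fn+".npz",**c)
    return c
def rays(c,u,v):
    K=np.array([[c["fx"],0,c["cx"]],[0,c["fy"],c["cy"]],[0,0,1]],float)
    p=np.stack([np.atleast_1d(u),np.atleast_1d(v)],-1).astype(float)[:,None]
    d=cv2.undistortPoints(p,K,np.array([float(c["k1"]),0,0,0]))[:,0]
    return np.c_[d[:,0],-d[:,1],-np.ones(len(d))]
def onplane(c,u,v,z):
    d=rays(c,u,v)@c["cw"][:3,:3].T; o=c["cw"][:3,3]
    return o+d*((z-o[2])/d[:,2])[:,None]
def cloud(c):
    v,u=np.mgrid[0:384,0:512]; d=rays(c,u.ravel(),v.ravel())*c["depth"].ravel()[:,None]
    return (d@c["cw"][:3,:3].T+c["cw"][:3,3]).reshape(384,512,3)
def down(yaw):  # tool x at yaw (world), z down
    return (R.from_euler('z',yaw)*R.from_euler('x',np.pi)).as_rotvec()
E
python3 - <<'E'
from h import *
c=snap("top","top0"); d=snap("side","side0")
print(r.sense())
cv2.imwrite("pics/both.png",np.vstack([c["img"],d["img"]])[:,:,::-1][:, :])
im=cv2.resize(c["img"],(800,600),interpolation=cv2.INTER_CUBIC); cv2.imwrite("pics/top0b.png",im[:,:,::-1])
E
```

```text
pics
{'clock': 0.1, 'qpos': array([ 1.04990993e+00,  1.58979902e-01,  1.59810704e+00,  1.20995985e-05,
        1.38618805e+00, -2.10123815e-01]), 'qd': array([ 4.68169155e-05, -4.47231600e-04, -3.88694085e-03,  1.17049125e-03,
        2.22577435e-03, -3.31471592e-05]), 'joint_efforts': array([-3.39336630e-04, -3.96993935e+01, -3.32335567e+01, -2.11894662e-04,
        4.29778549e-03, -1.20434376e-05]), 'tool_pos': array([0.17558349, 0.54697359, 0.23041842]), 'eef_rot': array([ 2.53791798e+00,  1.85049463e+00, -2.42014506e-03]), 'contact_force': array([ 0.80267687, -0.08843958, -0.9931319 ]), 'ft_torque': array([-0.0119003 , -0.04770971, -0.00888077]), 'grip_width': 0.08546569271342304}
```

View pics/top0b.png

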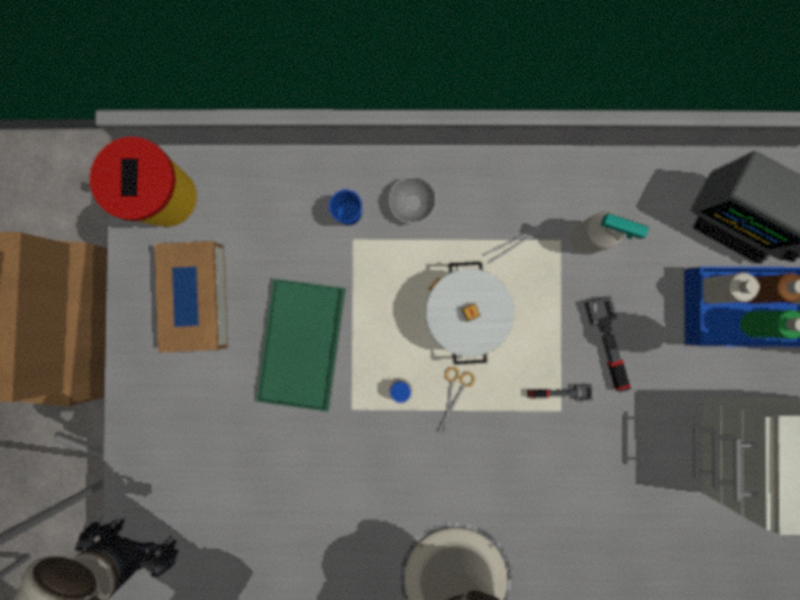

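View pics/side0.png

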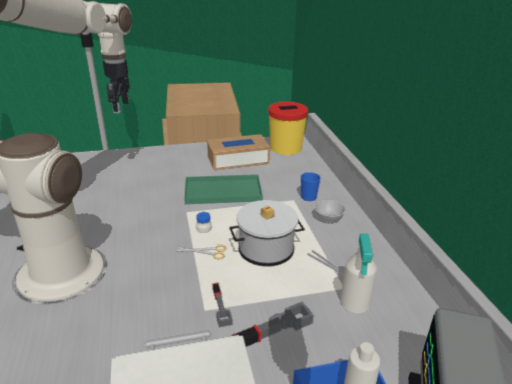

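The top view (800x600) shows the larger wrench with its ring at about (600,310) and grip at (618,375). The brass square is at (471,312) and the tray at (300,344). The small look-alike is at (560,392).

```bash
python3 - <<'E'
from h import *
c=dict(np.load("pics/top0.npz"))
def P(n,u,v,z): print(n,onplane(c,u*.64,v*.64,z).round(3))
P("ring",600,310,.03);P("grip",617,372,.03);P("mid",606,337,.03);P("sq",471,312,.138);P("lid",470,311,.112)
for q in[(274,279),(344,288),(328,411),(256,403)]:P("tray",*q,.022)
P("spray",605,230,.1);P("case edge",637,437,.1);P("bluebox",690,345,.08);P("small",560,392,.02);P("scis",450,400,.01);P("handle lid",468,360,.09)
X=cloud(c)
m=(np.abs(X[...,2]-.03)<.008)&(X[...,0]>.2)&(X[...,0]<.55)&(X[...,1]>-.4)&(X[...,1]<-.18)
print(m.sum(), X[m].mean(0)); 
s=(X[...,2]>.12)&(X[...,2]<.15)&(np.hypot(X[...,0]-.45,X[...,1])<.2)
print(s.sum(),X[s].mean(0))
E
```

```text
ring [[ 0.563 -0.294  0.03 ]]
grip [[ 0.436 -0.328  0.03 ]]
mid [[ 0.508 -0.306  0.03 ]]
sq [[ 0.556 -0.016  0.138]]
lid [[ 0.558 -0.017  0.112]]
tray [[0.623 0.382 0.022]]
tray [[0.605 0.235 0.022]]
tray [[0.35  0.266 0.022]]
tray [[0.365 0.416 0.022]]
spray [[ 0.718 -0.281  0.1  ]]
case edge [[ 0.317 -0.341  0.1  ]]
bluebox [[ 0.494 -0.454  0.08 ]]
small [[ 0.393 -0.214  0.02 ]]
scis [[0.373 0.012 0.01 ]]
handle lid [[ 0.462 -0.016  0.09 ]]
389 [ 0.46770078 -0.31661272  0.02879354]
94 [ 0.55552192 -0.01341198  0.13605679]
```

```bash
python3 - <<'E'
from h import *
c0=vision.read_camera("wrist"); print(np.array(c0["tool_from_camera"]).round(3))
for p in [(.556,-.016,.32),(.506,-.309,.3)]:
    for y in np.arange(-3,3.2,.5):
        q=kinematics.inverse_kinematics(p,down(y)); print(round(y,2),None if q is None else np.round(q,2))
r.move_ptp((.50,-.016,.36),down(np.pi/2)); a=snap("wrist","w_sq")
r.move_ptp((.46,-.309,.28),down(np.pi/2)); b=snap("wrist","w_wr")
cv2.imwrite("pics/w.png",np.hstack([a["img"],b["img"]])[:,:,::-1])
cv2.imwrite("pics/w.png",cv2.resize(np.hstack([a["img"],b["img"]]),(800,300),interpolation=cv2.INTER_AREA)[:,:,::-1])
print(r.sense()["clock"])
E
```

```text
[[ 1.     0.001  0.001 -0.   ]
 [ 0.001 -0.952 -0.307 -0.078]
 [ 0.001  0.307 -0.952 -0.143]
 [ 0.     0.     0.     1.   ]]
-3.0 [-0.25  0.06  1.52  0.    1.55  2.75]
-2.5 [-0.25  0.06  1.52  0.    1.55  2.25]
-2.0 [-0.25  0.06  1.52 -0.    1.55  1.75]
-1.5 [-0.25  0.06  1.52 -0.    1.55  1.25]
-1.0 [-0.25  0.06  1.52 -0.    1.55  0.75]
-0.5 [-0.25  0.06  1.52  0.    1.55  0.25]
0.0 [-0.25  0.06  1.52 -0.    1.55 -0.25]
0.5 [-0.25  0.06  1.52  0.    1.55 -0.75]
1.0 [-0.25  0.06  1.52 -0.    1.55 -1.25]
1.5 [-0.25  0.06  1.52  0.    1.55 -1.75]
2.0 [-0.25  0.06  1.52  0.    1.55 -2.25]
2.5 [-0.25  0.06  1.52  0.    1.55 -2.75]
3.0 None
-3.0 [-0.75  0.17  1.45 -0.    1.52  2.25]
-2.5 [-0.75  0.17  1.45 -0.    1.52  1.75]
-2.0 [-0.75  0.17  1.45 -0.    1.52  1.25]
-1.5 [-0.75  0.17  1.45 -0.    1.52  0.75]
-1.0 [-0.75  0.17  1.45 -0.    1.52  0.25]
-0.5 [-0.75  0.17  1.45  0.    1.52 -0.25]
0.0 [-0.75  0.17  1.45 -0.    1.52 -0.75]
0.5 [-0.75  0.17  1.45  0.    1.52 -1.25]
1.0 [-0.75  0.17  1.45  0.    1.52 -1.75]
1.5 [-0.75  0.17  1.45  0.    1.52 -2.25]
2.0 [-0.75  0.17  1.45  0.    1.52 -2.75]
2.5 None
3.0 [-0.75  0.17  1.45  0.    1.52  2.53]
3.7833
```

View pics/w.png

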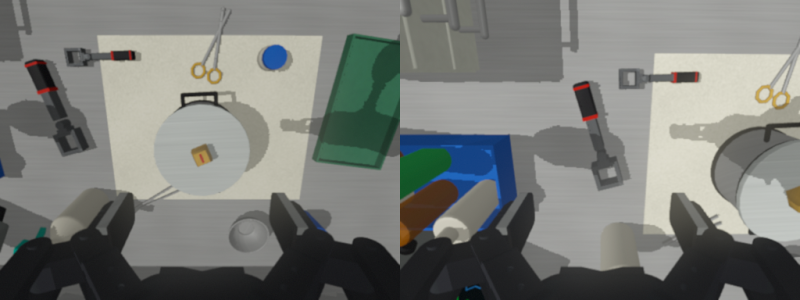

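```bash
python3 - <<'E'
from h import *
a=dict(np.load("pics/w_sq.npz")); b=dict(np.load("pics/w_wr.npz"))
X=cloud(a); hs=cv2.cvtColor(a["img"],cv2.COLOR_RGB2HSV)
br=(hs[...,1]>90)&(hs[...,0]<25)&(np.hypot(X[...,0]-.556,X[...,1]+.016)<.05)
print("brass",br.sum(),np.percentile(X[br][:,2],[5,50,95]))
t=br&(X[...,2]>.1355)
p=X[t][:,:2]; print(t.sum(),X[t].mean(0),cv2.minAreaRect((p*1000).astype(np.float32)))
lid=(np.abs(X[...,2]-.112)<.006)&(np.hypot(X[...,0]-.556,X[...,1]+.016)<.12)&(hs[...,1]<60)
print("lid",cv2.minEnclosingCircle((X[lid][:,:2]*1000).astype(np.float32)),np.median(X[lid][:,2]))
X=cloud(b)
m=(X[...,2]>.018)&(X[...,2]<.04)&(X[...,0]>.38)&(X[...,0]<.62)&(X[...,1]>-.4)&(X[...,1]<-.235)
m=cv2.morphologyEx(m.astype(np.uint8),cv2.MORPH_OPEN,np.ones((2,2)))>0
n,L,st,cen=cv2.connectedComponentsWithStats(m.astype(np.uint8)); k=1+st[1:,4].argmax(); m=L==k
P=X[m]; print("wr",m.sum(),np.percentile(P[:,2],[5,50,95]),cv2.minAreaRect((P[:,:2]*1000).astype(np.float32)))
ctr=P[:,:2].mean(0); w,V=np.linalg.eigh(np.cov(P[:,:2].T)); ax=V[:,1]*np.sign(V[0,1]); 
s=(P[:,:2]-ctr)@ax; n_=np.array([-ax[1],ax[0]]); t_=(P[:,:2]-ctr)@n_
print("axis yaw",np.arctan2(ax[1],ax[0]), "ends",s.min(),s.max())
# bins of width: center and extents
for lo in np.arange(s.min(),s.max(),.012):
    q=(s>=lo)&(s<lo+.012)
    if q.any(): print(round(lo-s.max(),3),q.sum(),(t_[q].min()*1000).round(1),(t_[q].max()*1000).round(1))
print("headend",ctr+ax*s.max(),"tail",ctr+ax*s.min())
A=cv2.resize(a["img"][150:250,210:310],(400,400),interpolation=cv2.INTER_CUBIC)
vs,us=np.where(m); B=cv2.resize(b["img"][us.size and vs.min()-8:vs.max()+8,us.min()-8:us.max()+8],None,fx=2.6,fy=2.6)
B=cv2.copyMakeBorder(B,0,max(0,400-B.shape[0]),0,0,0)[:400]
cv2.imwrite("pics/crop.png",np.hstack([A,B])[:,:,::-1])
E
```

```text
brass 461 [0.12232352 0.13805643 0.13992232]
328 [ 0.55336062 -0.01653193  0.13845268] ((553.3826293945312, -16.761066436767578), (24.081241607666016, 24.548999786376953), 23.187532424926758)
lid ((554.5978393554688, -16.363811492919922), 84.8485107421875) 0.11265592078120792
wr 2562 [0.0103289  0.03040407 0.03192507] ((495.6124267578125, -311.3909606933594), (220.7809600830078, 51.24601745605469), 11.777144432067871)
axis yaw 0.26542282347583085 ends -0.10057686779665999 0.1171969684693897
-0.218 121 -13.7 36.7
-0.206 199 -14.1 11.2
-0.194 190 -13.6 11.2
-0.182 190 -13.6 11.3
-0.17 178 -13.2 11.4
-0.158 163 -13.9 11.7
-0.146 130 -17.6 10.3
-0.134 126 -9.3 7.7
-0.122 110 -9.1 7.7
-0.11 115 -9.2 7.8
-0.098 88 -8.7 7.9
-0.086 106 -10.6 7.7
-0.074 225 -23.3 23.7
-0.062 137 -24.1 24.0
-0.05 124 -23.9 24.3
-0.038 105 -23.9 24.1
-0.026 212 -23.8 24.3
-0.014 16 -27.3 24.1
-0.002 27 -26.1 22.5
headend [ 0.6020911  -0.28712864] tail [ 0.39194334 -0.34425449]
```

View pics/crop.png

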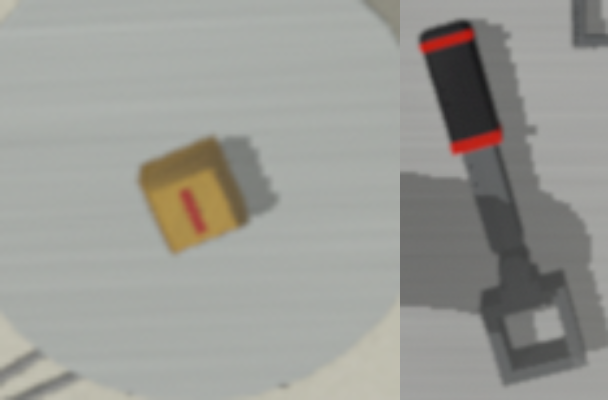

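Square: centre ≈ (0.554, −0.0165), top at 0.138, axes at 0.405 rad. Both the lid circle radius and the heights match the given values. The wrench lies at yaw ≈ 0.27, only 0.13 rad away from the square's axes. I'll refine its ends on the top face, then pick it up.

```bash
python3 - <<'E'
from h import *
b=dict(np.load("pics/w_wr.npz")); X=cloud(b)
m=(X[...,2]>.026)&(X[...,2]<.035)&(X[...,0]>.38)&(X[...,0]<.62)&(X[...,1]>-.4)&(X[...,1]<-.235)
P=X[m][:,:2]; psi=.272; ax=np.array([np.cos(psi),np.sin(psi)]); n=np.array([-ax[1],ax[0]])
s=P@ax; t=P@n
h=np.abs(t-np.median(t))<.03; s=s[h];t=t[h]
s0,s1=np.percentile(s,[.3,99.7]); print("len",s1-s0)
c=(s0+.172+s1-.0245)/2
def mid(lo,hi):
    q=(s-c>lo)&(s-c<hi); return (t[q].min()+t[q].max())/2, t[q].max()-t[q].min()
r1=mid(-.02,.02); g=mid(-.165,-.12); sh=mid(-.1,-.055); print(r1,sh,g)
print("yaw",psi+(r1[0]-g[0])/.143)
psi2=psi+(r1[0]-g[0])/.143
head=c*ax+r1[0]*n; md=head-.062*np.array([np.cos(psi2),np.sin(psi2)]); print(head,md)
o=down(psi2-np.pi/2)
r.move_ptp((*md,.12),o); release()
r.movel((*md,.005)); close(80); print(r.sense()["grip_width"],r.sense()["contact_force"])
r.movel((*md,.22)); r.dwell(.3)
s=r.sense(); print(s["clock"],s["grip_width"],s["contact_force"],s["ft_torque"])
phi=.405; d=np.array([np.cos(phi),np.sin(phi)])
q=np.array([.554,-.0165])-.062*d
r.move_ptp((*q,.20),down(phi-np.pi/2)); r.dwell(.3)
a=snap("wrist","over"); print(r.sense()["clock"])
E
```

```text
len 0.19556032135637352
(np.float64(-0.43875902894443636), np.float64(0.049022967264218065)) (np.float64(-0.43884342181782554), np.float64(0.01797551872801667)) (np.float64(-0.43906715298538257), np.float64(0.026153814108544282))
yaw 0.27415471357305043
[ 0.56177024 -0.2988207 ] [ 0.50208567 -0.31560617]
0.016587428263140632 [-0.31322427  1.02484369  4.73303029]
9.9 0.016252288152807836 [ 0.24597916  0.0677831  -6.44682863] [-0.02256213 -0.00223494 -0.02948927]
11.3167
```

View pics/over.png

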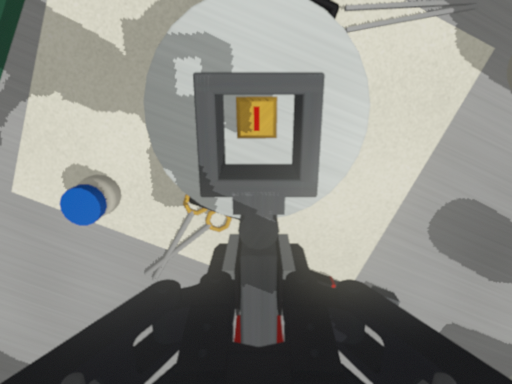

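The picture shows the ring square to the brass head, which is visible through the hole at pixel (257,117), with the ring spanning about (194–324, 72–197). Next I'll measure the offset between them.

```bash
python3 - <<'E'
from h import *
c=dict(np.load("pics/over.npz")); X=cloud(c); hs=cv2.cvtColor(c["img"],cv2.COLOR_RGB2HSV)
sub=np.zeros((384,512),bool); sub[60:200,185:335]=1
br=sub&(hs[...,1]>120)&(X[...,2]>.13)&(X[...,2]<.15)
print("brass",br.sum(),X[br].mean(0),cv2.minAreaRect((X[br][:,:2]*1000).astype(np.float32)))
rg=sub&(X[...,2]>.215)&(X[...,2]<.235)
p=X[rg]; print("z ring",np.percentile(p[:,2],[1,50,99]))
# tilt plane
A=np.c_[p[:,:2]-p[:,:2].mean(0),np.ones(len(p))]; print("plane",np.linalg.lstsq(A,p[:,2],rcond=None)[0])
vs,us=np.where(rg); q=vs<192
h=p[:,:2]; s=r.sense(); tp=s["tool_pos"]; phi=.405; ax=np.array([np.cos(phi),np.sin(phi)]); n=np.array([-ax[1],ax[0]])
u=(h-tp[:2])@ax; w=(h-tp[:2])@n; k=(u>.037)
print("along",np.percentile(u[k],[.3,99.7]),"across",np.percentile(w[k],[.3,99.7]))
print(cv2.minAreaRect((np.c_[u[k],w[k]]*1000).astype(np.float32)))
b=X[br][:,:2]-tp[:2]; print("brass rel",(b@ax).min(),(b@ax).max(),(b@n).min(),(b@n).max(),tp, R.from_rotvec(s["eef_rot"]).as_matrix()[:,0])
E
```

```text
brass 1551 [ 0.55593667 -0.01608257  0.1380575 ] ((555.267333984375, -16.191593170166016), (26.724706649780273, 26.09427833557129), 23.34038543701172)
z ring [0.21597675 0.22521285 0.22670517]
plane [0.01334341 0.00637687 0.22474934]
along [0.03732026 0.08664712] across [-0.02556503  0.02314671]
((61.862335205078125, -1.214691162109375), (49.40032958984375, 49.69255065917969), 89.85582733154297)
brass rel 0.05005341948696108 0.07676089678382848 -0.012645568388456237 0.013467701748643124 [ 0.49715605 -0.04157273  0.20001898] [ 3.93059739e-01 -9.19512934e-01  8.20053595e-05]
```

```bash
python3 - <<'E'
from h import *
phi=.407; ax=np.array([np.cos(phi),np.sin(phi)]); n=np.array([-ax[1],ax[0]])
q=np.array([.49716,-.04157])+.0015*ax+.0016*n
o=down(phi-np.pi/2)
r.movel((*q,.148),o); f0=r.sense()["contact_force"]
for z in [.143,.138,.133,.128,.123,.119,.1175]:
    r.movel((*q,z),v=.06); f=r.sense()["contact_force"]-f0; print(z,f.round(1))
    if np.abs(f).max()>12: break
s=r.sense(); print(s["clock"],s["tool_pos"])
E
```

```text
0.143 [-0.2 -0.9 -0.6]
0.138 [ 0.   0.4 -0.5]
0.133 [-0.9 -0.1 -1.2]
0.128 [-0.3  0.7 -1.2]
0.123 [-1.4  0.2 -0.6]
0.119 [ 0.3  0.7 -0.5]
0.1175 [-0.9  0.3 -0.1]
13.5667 [ 0.4979259  -0.03951402  0.11751277]
```

```bash
python3 - <<'E'
from h import *
s=r.sense(); p=s["tool_pos"]; r.movel((p[0],p[1],.1165),v=.05); release(); r.movel((p[0],p[1],.24),v=.2)
phi=.407; ax=np.array([np.cos(phi),np.sin(phi)])
r.movel((*(p[:2]-.081*ax),.24),v=.2); r.dwell(.2)
c=snap("wrist","seated"); X=cloud(c)
tp=r.sense()["tool_pos"]; n=np.array([-ax[1],ax[0]])
m=(X[...,2]>.135)&(X[...,2]<.147); P=X[m]; C=np.array([.5553,-.0163])
u=(P[:,:2]-C)@ax; w=(P[:,:2]-C)@n; k=(np.abs(w)<.04)&(u>-.2)&(u<.04)
for lo,hi in[(-.165,-.12),(-.1,-.06),(-.022,.022)]:
    j=k&(u>lo)&(u<hi); print(lo,j.sum(),w[j].min().round(4),w[j].max().round(4),np.median(P[j,2]).round(4))
print(np.percentile(u[k],[.3,99.7]),r.sense()["clock"])
E
```

```text
-0.165 1545 -0.0128 0.0132 0.1427
-0.1 1214 -0.0087 0.009 0.1427
-0.022 1986 -0.0246 0.0248 0.1419
[-0.1693797   0.00040715] 16.0667
```

View pics/seated.png

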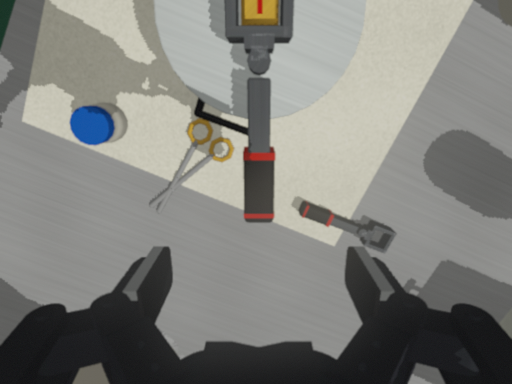

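Ring is seated and level: the top measures 0.142 all along, against 0.112 + 0.030 expected. Now I'll take the grip and turn clockwise while logging the moment.

```bash
cat >> h.py <<'E'
C=np.array([.5553,-.0163])
def ux(a): return np.array([np.cos(a),np.sin(a)])
def mom(H,f0,t0):
    s=r.sense(); f=(s["contact_force"]-f0); t=s["ft_torque"]-t0; d=s["tool_pos"][:2]-H
    return d[0]*f[1]-d[1]*f[0]+t[2], f, t[2]   # resisting clockwise turn -> positive
E
python3 - <<'E'
from h import *
psi=.407; p=C-.143*ux(psi); z=.112
r.movel((*p,.17),down(psi-np.pi/2),v=.2); r.movel((*p,z),v=.1); s=r.sense(); f0,t0=s["contact_force"],s["ft_torque"]
close(45); s=r.sense(); print(s["grip_width"],(s["contact_force"]-f0).round(1),(s["ft_torque"]-t0).round(2),s["clock"])
f0,t0=s["contact_force"],s["ft_torque"]
tight=False
while psi>-.95:
    psi-=.05; r.movel((*(C-.143*ux(psi)),z),down(psi-np.pi/2),v=.12)
    M,f,tz=mom(C-.04*ux(psi),f0,t0); print(round(psi,3),"Mh %.2f tz %.2f"%(M,tz),f.round(1))
    if M>.95: break
s=r.sense(); print(s["clock"],s["tool_pos"])
E
```

```text
0.025409457109573493 [-1.5  0.3  3. ] [0.24 0.17 0.07] 17.875
0.357 Mh 0.10 tz -0.10 [ 0.6 -1.8 -1.4]
0.307 Mh 0.14 tz -0.11 [ 1.  -2.2 -1.2]
0.257 Mh 0.12 tz -0.32 [-0.1 -4.4  1.2]
0.207 Mh 0.07 tz -0.33 [-3.2 -4.7  3. ]
0.157 Mh -0.05 tz -0.39 [-4.5 -4.   3.6]
0.107 Mh -0.21 tz -0.49 [-4.4 -3.2  4.8]
0.057 Mh -0.24 tz -0.55 [-5.6 -3.4  4.9]
0.007 Mh -0.03 tz -0.50 [-4.7 -4.6  5.6]
-0.043 Mh -0.10 tz -0.40 [-5.9 -2.6  5.8]
-0.093 Mh -0.14 tz -0.45 [-4.4 -2.5  5.4]
-0.143 Mh -0.12 tz -0.46 [-5.3 -2.6  5.9]
-0.193 Mh -0.16 tz -0.50 [-5.  -2.3  5.9]
-0.243 Mh -0.12 tz -0.46 [-5.4 -2.   6.2]
-0.293 Mh -0.23 tz -0.49 [-4.7 -1.2  5.8]
-0.343 Mh -0.29 tz -0.55 [-5.  -0.8  5.9]
-0.393 Mh -0.31 tz -0.60 [-6.4 -0.3  6.5]
-0.443 Mh -0.24 tz -0.55 [-5.8 -0.6  6.2]
-0.493 Mh -0.44 tz -0.62 [-3.7 -0.1  4.7]
-0.543 Mh -0.27 tz -0.61 [-4.9 -0.9  6.3]
-0.593 Mh 1.14 tz 0.06 [-9.1 -6.5  8.4]
22.875 [0.43474804 0.06274547 0.11196228]
```

The moment jumped by about 1.4 N m at ψ≈−0.58, after roughly 0.98 rad of travel, so the screw is tight. I'll now fold about the hinge.

```bash
python3 - <<'E'
from h import *
psi=-.593; H=C-.04*ux(-.575); f0=np.zeros(3); z=.112
while psi>-.83:
    psi-=.05; r.movel((*(H-.103*ux(psi)),z),down(psi-np.pi/2),v=.1)
    M,f,tz=mom(H,f0,f0); print(round(psi,3),"Mh %.2f tz %.2f"%(M,tz),f.round(1))
c=snap("wrist","fold"); s=r.sense(); print(s["clock"])
X=cloud(c); hs=cv2.cvtColor(c["img"],cv2.COLOR_RGB2HSV)
m=(X[...,2]>.138)&(X[...,2]<.148)
br=(X[...,2]>.134)&(X[...,2]<.142)&(hs[...,1]>120)&(hs[...,0]<30)&(np.hypot(*(X[...,:2]-C).transpose(2,0,1))<.03)
rg=m&(np.hypot(*(X[...,:2]-C).transpose(2,0,1))<.04)&(hs[...,1]<100)
for k in (br,rg): print(k.sum(),cv2.minAreaRect((X[k][:,:2]*1000).astype(np.float32)))
E
```

```text
-0.643 Mh 1.31 tz 0.37 [-10.   -4.   11.9]
-0.693 Mh 1.32 tz 0.34 [-10.2  -4.   10.8]
-0.743 Mh 1.22 tz 0.38 [-9.8 -2.1 12.3]
-0.793 Mh 1.28 tz 0.40 [-9.3 -2.8 11.2]
-0.843 Mh 1.39 tz 0.43 [-10.2  -2.4  11.9]
24.175
0 ((0.0, 0.0), (0.0, 0.0), 0.0)
834 ((525.4103393554688, 4.624052047729492), (20.13364028930664, 7.421815872192383), 48.52104187011719)
```

View pics/fold.png

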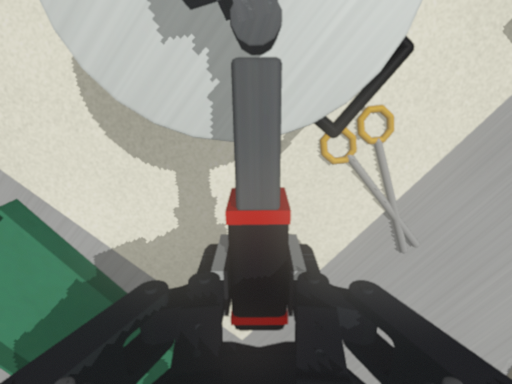

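The handle is folding at a steady ~1.3 N m. The ring is out of the wrist view, so I'll confirm the fold with the fixed cameras.

```bash
python3 - <<'E'
from h import *
a=snap("top","t1"); b=snap("side","s1")
A=cv2.resize(a["img"][155:255,240:350],(396,360),interpolation=cv2.INTER_CUBIC); B=cv2.resize(b["img"][180:270,210:320],(396,360),interpolation=cv2.INTER_CUBIC)
cv2.imwrite("pics/ts1.png",np.hstack([A,B])[:,:,::-1]); print(onplane(a,[301,290],[200,190],.142))
E
```

```text
[[ 0.55450905 -0.01391557  0.142     ]
 [ 0.58354555  0.018324    0.142     ]]
```

View pics/ts1.png

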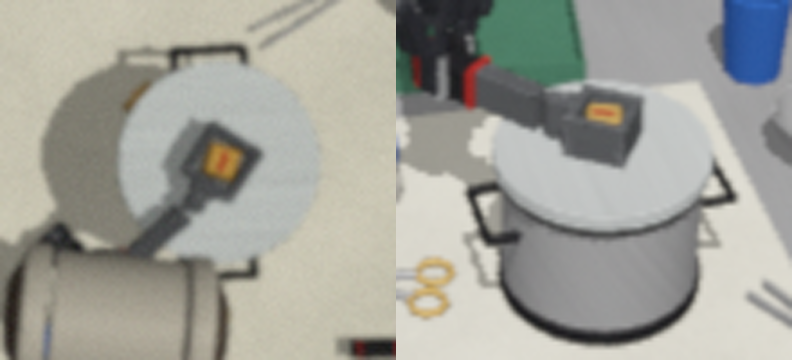

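The pictures show a clear kink: head axis at about −0.6, handle at about −0.8 to −0.84. The fold is therefore about 0.25, well short of 0.5. Now I'll ease back and regrip at the middle.

```bash
python3 - <<'E'
from h import *
H=C-.04*ux(-.575); z=.112
for psi in (-.76,-.68,-.60): r.movel((*(H-.103*ux(psi)),z),down(psi-np.pi/2),v=.12)
for psi in (-.53,-.45,-.38): r.movel((*(C-.143*ux(psi)),z),down(psi-np.pi/2),v=.12)
M=mom(C,np.zeros(3),np.zeros(3)); print(M)
release(); p=C-.143*ux(psi); r.movel((*p,.20),v=.2); r.movel((*(C-.062*ux(psi)),.20),v=.2); r.dwell(.2)
c=snap("wrist","mid"); print(r.sense()["clock"])
X=cloud(c); hs=cv2.cvtColor(c["img"],cv2.COLOR_RGB2HSV); D=np.hypot(*(X[...,:2]-C).transpose(2,0,1))
br=(X[...,2]>.134)&(X[...,2]<.142)&(hs[...,1]>110)&(hs[...,0]<30)&(D<.025)
u=(X[...,:2]-C)@ux(psi)
rg=(X[...,2]>.138)&(X[...,2]<.148)&(D<.04)&(u>-.026)&(hs[...,1]<110)
for k in (br,rg): print(k.sum(),cv2.minAreaRect((X[k][:,:2]*1000).astype(np.float32)))
n=np.array([-ux(psi)[1],ux(psi)[0]]); w=(X[...,:2]-C)@n
for lo in(-.13,-.1,-.07,-.02,.0):
    k=(X[...,2]>.138)&(X[...,2]<.148)&(u>lo)&(u<lo+.02)&(abs(w)<.045)
    if k.any(): print(lo,w[k].min(),w[k].max())
E
```

```text
(np.float64(-0.02263757527745068), array([-2.72369206,  1.87507762,  6.57955467]), np.float64(0.08092201977264045))
27.7917
1517 ((555.4285278320312, -16.631515502929688), (26.8350887298584, 26.757122039794922), 72.98149108886719)
3373 ((555.1273803710938, -15.6085205078125), (49.35148620605469, 51.13612365722656), 68.19731903076172)
-0.13 -0.013211032048869113 0.012911529601842938
-0.1 -0.00844916307351762 0.0089685935175956
-0.07 -0.00813422433759162 0.009296986720207892
-0.02 -0.023973769450873768 0.02509576917956288
0.0 -0.024105698399095016 0.025134324902072663
```

View pics/mid.png

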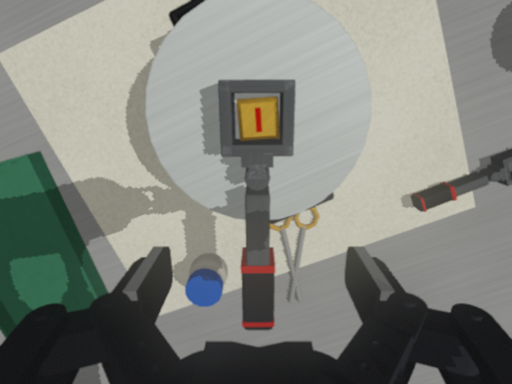

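Brass now reads −0.297. It has turned 0.70 rad from 0.407, so it started at 0.296 and is now at 1.0. The ring is at −0.38, inside the slack. I'll regrip at the middle, centre the slack, lift off and take it to the tray.

```bash
python3 - <<'E'
from h import *
a=-.38; p=C-.062*ux(a)+.0005*np.array([-np.sin(a),np.cos(a)])
r.movel((*p,.1175),down(a-np.pi/2),v=.15); close(80); print("w",r.sense()["grip_width"])
b=-.30; p=C-.062*ux(b); r.movel((*p,.1180),down(b-np.pi/2),v=.05)
for z in(.124,.132,.140,.150,.165):
    r.movel((*p,z),v=.06); print(z,r.sense()["contact_force"].round(1),r.sense()["ft_torque"].round(2))
r.movel((*p,.22),v=.2)
ty=-.121; t=np.array([.486,.325])+.0118*ux(ty)
r.move_ptp((*t,.16),down(ty-np.pi/2)); r.dwell(.2)
c=snap("wrist","tr"); s=r.sense(); print(s["clock"],s["contact_force"].round(1),s["grip_width"])
E
```

```text
w 0.01667514814444914
0.124 [-0.4  0.2 -6. ] [-0.09  0.05  0.03]
0.132 [ 0.7 -0.4 -4.9] [-0.03  0.04 -0.03]
0.14 [ 0.6 -0.  -5.1] [ 0.03 -0.05  0.04]
0.15 [-0.4  1.  -4.6] [ 0.01 -0.02 -0.  ]
0.165 [-0.3 -0.3 -4.9] [-0.01  0.01 -0.01]
32.8333 [ 0.3  0.1 -4.6] 0.01621325786095692
```

View pics/tr.png

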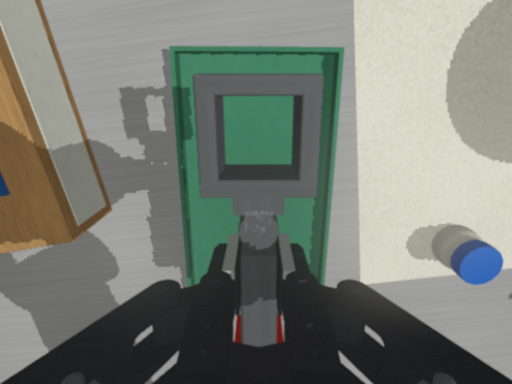

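The wrench is held straight and centred over the tray, parallel to its walls. Lowering it now.

```bash
python3 - <<'E'
from h import *
p=r.sense()["tool_pos"][:2]
r.movel((*p,.03),v=.12); f0=r.sense()["contact_force"]
for z in(.018,.013,.011,.010,.009):
    r.movel((*p,z),v=.03); f=r.sense()["contact_force"]-f0; print(z,f.round(1))
    if f[2]>3: break
r.dwell(.2); release(); r.dwell(.2); r.movel((*p,.20),v=.12)
q=r.sense()["qpos"]; q[0]+=.6; r.move_joints(q); r.dwell(.3)
c=snap("top","end"); s=snap("side","ends"); print(r.sense()["clock"])
T=cv2.resize(c["img"][110:290,140:440],(800,480),interpolation=cv2.INTER_CUBIC); cv2.imwrite("pics/endc.png",T[:,:,::-1])
X=cloud(c); t=np.array([.486,.325]); d=X[...,:2]-t
u=d@ux(-.121); w=d@np.array([np.sin(.121),np.cos(.121)])
m=(abs(u)<.12)&(abs(w)<.065)&(X[...,2]>.026); print(m.sum(),np.percentile(X[m][:,2],[5,50,95]),cv2.minAreaRect((np.c_[u[m],w[m]]*1000).astype(np.float32)))
hs=cv2.cvtColor(c["img"],cv2.COLOR_RGB2HSV); D=np.hypot(*(X[...,:2]-C).transpose(2,0,1))
br=(X[...,2]>.13)&(D<.025)&(hs[...,1]>90); print(br.sum(),cv2.minAreaRect((X[br][:,:2]*1000).astype(np.float32)))
E
```

```text
0.018 [ 0.4  0.2 -0.7]
0.013 [ 0.4  1.1 -0.7]
0.011 [-0.8  1.  -0.8]
0.01 [ 0.4 -0.1  0.2]
0.009 [-5.1 -1.   9.4]
40.2167
439 [0.0284151  0.03344022 0.03784289] ((0.37250518798828125, -0.0313720703125), (196.82150268554688, 49.374080657958984), 0.3956020772457123)
75 ((556.0894775390625, -14.805610656738281), (25.170522689819336, 25.43706512451172), 72.1475830078125)
```

View pics/endc.png

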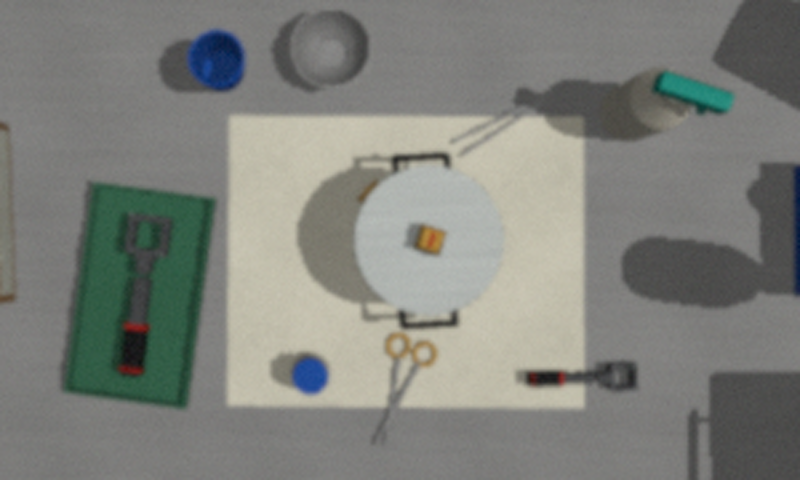

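The wrench lies flat and straight in the tray, brass is still at −17.9° (tight) and the other things have not moved.

```bash
python3 -c "
from h import *
print(job.close_job())"
```

```text
the job is handed in; nothing more can be done
None
```

The lid is clamped and the wrench lies flat in the green tray. I handed the job in at about 40 s on the robot's clock, with the gripper open and clear of everything.

- **Fitting:** I laid the wrench fully down on the brass square and let go. Its top then measured 0.142 m all along, as it should when seated.
- **Turning:** I took the black grip and turned clockwise. The moment at the hinge jumped at about 1.0 rad of handle travel and then held steady at about 1.2 to 1.4 N m while the handle folded. I stopped at a fold of about 0.25 rad out of 0.5; the fixed cameras showed a clear kink.
- **Screw:** It turned 0.70 rad, which puts its start at about 0.30 and its end at the 1.0 stop. The last look still showed it there, within about 1°.
- **Lifting off:** I eased the handle back, regripped the wrench at its middle and lifted it. It came free with no binding; the force never rose above its weight.
- **Final checks:** The wrench is straight (197 x 49 mm), its top about 33 mm above the table and centred in the tray. Bystanders in the final crop look undisturbed; the glove box was mostly outside it.
- **Disagreements:** The wrist moment drifted by about −0.5 N m during the turn, so I judged tightness by the jump, not the absolute value. The last 1 mm of lowering pressed the wrench on the tray floor with about 9 N before I let go.

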